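Pry open the first-aid case

TASK

The flush lid of the white first-aid case is stiff. Draw the spatula out of the organiser, from which only its blade sticks out, lay it down on the counter and let go, then take it again by its handle, put its blade into the slot under the lid's front edge and pry the lid up with it; keep the gripper itself off the case until the lid is ajar by about a finger width. Then swing the lid wide open and leave the spatula lying on the counter, without disturbing the jar, the bottle or the carton.

Things in the scene. Friction and masses are not known exactly. Their poses are not given: they have to be found in the camera images.
- case: white plastic first-aid case fixed to the counter (all sizes in mm), 120 deep (own x) x 170 wide (own y), top of the closed lid at 96. Origin: centre of its underside; own -x is the front with the pry slot (roughly towards the robot), own z up. Walls 5 thick; front wall ends at 77, the lid's underside is at 89 when shut; the contents stay below 65
- slot (a point): centre of the mouth of the pry slot, in the outer face of the case's front wall (case frame: x -60, y 0, z 83 mm). The slot is 12 mm high and 60 mm wide and opens along the case's +x into the hollow case
- lid_edge (a point): middle of the lid's lower front edge, moves with the lid; the lid is a plate 7 mm thick, 172 mm wide, 127 mm from hinge to front edge, and overhangs the front wall by 7 mm
- lid (a joint): hinge angle of the lid in rad, 0 shut, 1.57 upright, stops at 1.9. The hinge axis runs along the case's y, at case frame x +60 mm, z 89 mm (level with the lid's underside). A stiff hinge: the lid stays where it is left; lifting its front edge takes about 2 N
- organiser: low wooden organiser with a clear roof, fixed to the counter (all sizes in mm), 110 deep (own x) x 130 wide (own y), roof top at 46 (boxes on the rear half of the roof, nearest the closed end, reach 76). Its middle bay, 40 wide and 36 high with floor at 6, is open only at its mouth on the organiser's own -x face (roughly to the robot's right); origin: centre of its underside
- spatula: spatula (sizes in mm) with a black handle 95 long x 20 wide x 20 thick and a straight steel blade 95 long x 22 wide x 3 thick, 90 g. Origin: underside of the joint of handle and blade; own x points to the blade tip, own z up; blade 8.5 to 11.5 above the underside. At the start it lies in the bay, handle covered, about 90 of the blade out of the mouth
- spatula_grip (a point): centre of the spatula's handle, 50 mm behind the origin, 10 mm above the underside
- spatula_blade (a point): centre of the blade, 50 mm ahead of the origin, 10 mm above the underside
- spatula_tip (a point): tip of the blade, 95 mm ahead of the origin, 10 mm above the underside
- jar: bystander: amber jar with a white lid, 60 mm across, 85 mm tall, origin at the centre of its underside
- green_bottle: bystander: white bottle with a green cap, 48 mm across, 105 mm tall, origin at the centre of its underside
- carton: bystander: red and white carton 40 x 55 x 75 mm tall, origin at the centre of its underside
There are look-alikes about, which are no part of the job. Of the things like the spatula, leave any that is pink, red or turquoise; of the rest the larger one is meant.

How it is judged:
By the outcome, as a careful person would: the job done as asked, in the order asked, and still so for the second after the job is handed in, with the robot touching nothing.
It also fails if it takes over 67 s, if anything falls off the work surface, if the arm or the gripper's body presses on something with over 40 N, if the wrist force passes 120 N, or if a joint passes its speed limit or range.

ROBOT

A 7-joint arm with a two-finger parallel gripper is mounted at the origin on the work surface. World frame = base frame: x ahead of the robot, y to its left, z up, the work surface at z = 0. Lengths are in m, angles in rad, forces in N, time in s.
With the tool pointing down it reaches from about 0.4 to 0.85 m from the base axis. Payload 10.4 kg.
Tool frame: the origin (TCP) lies between the finger pads; the fingertips stand manip.tip_extent ahead of it and the grasp point (between the pads) lies 6 mm ahead of it (manip.tip_extent is the distance from the TCP to the fingertips, in m); z points along the fingers, y is the line along which they close (so a half turn about z gives the same grasp; the last joint's range is limited). The gripper opens to 85 mm and grips with 20 to 120 N. Pads are 22 mm wide; open, the fingers measure 114 mm over their backs; the gripper's body (76 mm by 85 mm) begins 54 mm behind the grasp point. The pads swing forward as they close: fully open they stand 13 mm farther back than shut.
Start: joints at [-1.294, 0.332, -0.065, 1.46, 0.022, 1.35, -0.088], TCP at [0.185, 0.597, 0.256] pointing down, gripper open.
Joint ranges: [-2.6, 2.6], [-0.5, 2.12], [-1.47, 1.34], [0.16, 2.42], [-1.27, 4.41], [0.06, 2.06], [-2.6, 2.6]. Speed limits (rad/s): [2.22, 2.22, 2.79, 2.79, 3.14, 3.14, 3.14].

INTERFACE

Orientations are given as a unit quaternion [x, y, z, w].
In Python, from workcell import get_obs, optics, workorder, manip gives the robot as it stands.
- The arm moves only by the tool jog_arm, never from a script. Its argument "increments" is a list of rows, each a list of 7 numbers: the shift along the tool's x, y, z in m, then the turn, a rotation vector about the tool's x, y, z in rad, then the opening, from -1 (shut) to 1 (fully open). A call has 1 to 5 rows; each row is the pose to reach, as a shift and turn from the pose commanded when the call began, along the tool's axes at that moment; what a row does not reach only later rows make up. A row lasts 1/12 s, in which the tool goes at most 41.7 mm and 7.16 degrees, less where a joint would pass 70% of its speed; a pose out of reach is approached as far as the arm can. A call with a gripper value outside its range is refused whole. The fingers move at their own pace and stop on an object; "grip_force" is the grip in N (left out, the last holds). Time passes only in rows, so rows that repeat a pose let the fingers close. It gives the time, the measured TCP pose, the force, the opening and the grip force at its end, in the units of the state.
- get_obs(): the state, without advancing time (a new reading comes with each control period).
- optics.camera(name): name is "scene" or "top" or "wrist"; returns a dict with "color" (420x560x3 uint8, red, green, blue), "depth" (420x560 float32, m along the optical axis (not along the pixel's ray), 0 where there is no reading), "K" (3x3 intrinsics, pixels), "R" (3x3) and "t" (3): a world point X has camera coordinates R X + t. Camera axes: x right, y down, z forward; pixel columns grow to the right and rows downward; lengths in m; the calibration is good to about 2 mm. A picture is of the moment at which its call begins.
- workorder.hand_in(): hands the job in; it is judged then, once.
The state is a dict: "clock": time; "joint_pos": joint angles; "joint_velocities": joint speeds; "tau": joint torques, N m; "position": TCP position; "ee_rot": TCP orientation; "ft_force": force on the tool from outside, world axes, zero at the start; "torque": the same for the moment, N m; "grip_width": opening from 0.0 (shut) to 1.0 (fully open); "grasp_force": force on a finger pad.
Only numpy, scipy, OpenCV 4.12 (cv2) and the standard library are available. Lean on these libraries where they do the work, as an engineer would, in place of code of your own. Each camera call takes 0.05 s, during which the arm holds its last target. There are 200 camera calls.

## Working session

There is one attempt and no reset: what is moved stays moved. The work goes in short steps, Python scripts to look and compute and a tool call to move; the robot and the scene stay as the last step left them, time stands still between calls to the robot, and variables do not carry over. Pictures are saved under pics/ and viewed, at most 14 in all, crops included, and the job is handed in when it is done.

Besides the shell and the picture viewer there is one more tool, called after "Emit:" by a JSON object that holds its "fn" and its "kwargs". jog_arm: Moves the arm, as the interface text tells. Its arguments: {"type":"object","properties":{"increments":{"type":"array"},"grip_force":{"type":"number"}},"required":["increments"]}

```bash
mkdir -p pics
python3 - <<'E'
from workcell import get_obs, optics, workorder, manip
import cv2,numpy as np
o=get_obs()
for k,v in o.items(): print(k,np.round(v,3))
print(manip.tip_extent)
a=[]
for n in ["scene","top","wrist"]:
    c=optics.camera(n); np.savez(f"{n}0.npz",**c); cv2.imwrite(f"pics/{n}0.png",c["color"][...,::-1])
    print(n,np.round(c["K"],1).tolist(),np.round(c["R"],3).tolist(),np.round(c["t"],3))
E
```

```text
clock 0.0
joint_pos [-1.294  0.333 -0.065  1.461  0.022  1.35  -0.089]
joint_velocities [ 0.     0.001  0.001 -0.001 -0.    -0.001  0.   ]
tau [ 0.0000e+00 -6.2547e+01  4.9000e-02 -3.9160e+01  1.6000e-02  1.0000e-02
  0.0000e+00]
position [0.184 0.597 0.256]
ee_rot [ 0.149  0.989 -0.001 -0.   ]
ft_force [-0.305  0.157  0.774]
torque [0.047 0.057 0.041]
grasp_force 0.0
grip_width 1.003
0.025
scene [[415.8, 0.0, 274.1], [0.0, 415.8, 214.1], [0.0, 0.0, 1.0]] [[-0.481, 0.876, -0.012], [0.645, 0.345, -0.682], [-0.594, -0.336, -0.731]] [ 0.245 -0.276  1.717]
top [[413.8, 0.0, 277.0], [0.0, 413.8, 205.3], [0.0, 0.0, 1.0]] [[0.026, -1.0, 0.002], [-0.98, -0.026, -0.198], [0.198, 0.003, -0.98]] [-0.046  0.518  1.043]
wrist [[310.8, 0.0, 280.3], [0.0, 310.8, 210.1], [0.0, 0.0, 1.0]] [[0.295, 0.955, -0.0], [0.907, -0.28, 0.316], [0.302, -0.094, -0.949]] [-0.625 -0.042  0.379]
```

View pics/top0.png

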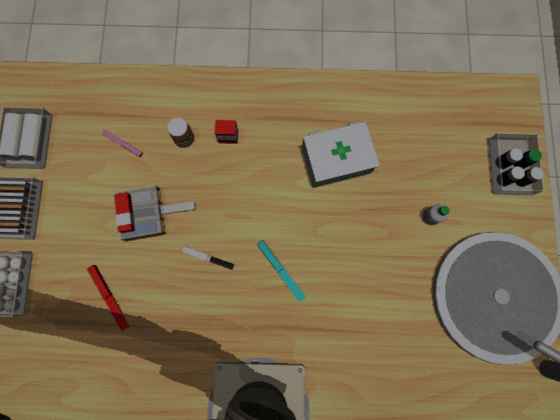

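View pics/scene0.png

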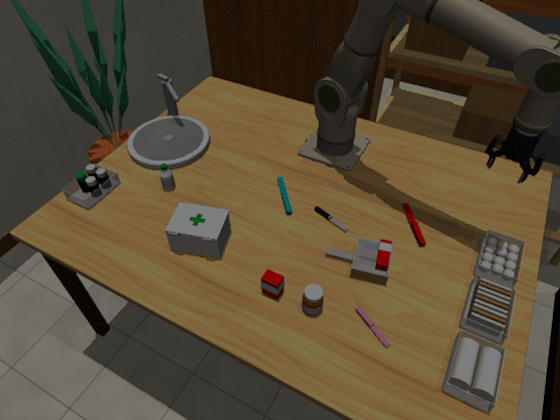

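The top view shows the spatula-like things: a blade at (178,208) sticking out of the organiser (140,212), a small black-handled one (208,258), and pink (122,142), red (108,297) and turquoise (281,270) ones. The case is at (340,153), with the jar at (181,131), the carton at (227,131) and the bottle at (436,214). Leaving out the coloured ones, the blade in the organiser should be the larger, so I'll check that in a crop.

```bash
cat > h.py <<'E'
import numpy as np,cv2
from workcell import get_obs, optics, workorder, manip
from scipy.spatial.transform import Rotation as Ro
def load(f): return dict(np.load(f))
def ray(c,p):
    d=np.linalg.inv(c["K"])@np.r_[p,1.]; return -c["R"].T@c["t"], c["R"].T@d
def plane(c,p,z):
    o,d=ray(c,p); return o+d*(z-o[2])/d[2]
def cloud(c):
    v,u=np.mgrid[:c["depth"].shape[0],:c["depth"].shape[1]]
    q=np.stack([u,v,np.ones_like(u)],-1)@np.linalg.inv(c["K"]).T*c["depth"][...,None]
    return (q-c["t"])@c["R"]
def two(c1,p1,c2,p2):
    o1,d1=ray(c1,p1);o2,d2=ray(c2,p2)
    A=np.stack([d1,-d2],1); s=np.linalg.lstsq(A,o2-o1,rcond=None)[0]
    a,b=o1+s[0]*d1,o2+s[1]*d2
    return (a+b)/2,np.linalg.norm(a-b)
E
python3 - <<'E'
from h import *
t=load("top0.npz");s=load("scene0.npz")
T=cloud(t)
# box regions
def rep(n,P,col,m):
    m=m.astype(np.uint8); k,l,st,ce=cv2.connectedComponentsWithStats(m)
    for i in range(1,k):
        if st[i,4]>15:
            p=np.argwhere(l==i)[:,::-1].astype(np.float32)
            print(n,"px",ce[i].round(1),"area",st[i,4],"xyz",np.median(P[l==i],0).round(4),"zmax",np.percentile(P[l==i][:,2],95).round(4))
roi=np.zeros(T.shape[:2],bool); roi[80:340,60:470]=1
hi=roi&(T[...,2]>0.02)
rep("tall",T,0,hi)
g=t["color"].astype(int)
sat=g.max(-1)-g.min(-1)
rep("steel",T,0,roi&(sat<35)&(g.min(-1)>120)&(T[...,2]<0.045)&(T[...,2]>-.01))
a=t["color"][170:280,105:245,::-1]; b=s["color"][200:290,305:445,::-1]
cv2.imwrite("pics/crop.png",np.hstack([cv2.resize(a,(400,314),interpolation=2),cv2.resize(b,(400,314),interpolation=2)]))
E
```

```text
tall px [179.4 131.5] area 536 xyz [0.7099 0.2342 0.083 ] zmax 0.088
tall px [225.3 130.3] area 458 xyz [0.717  0.1114 0.0739] zmax 0.0782
tall px [338.8 153.3] area 3509 xyz [ 0.6529 -0.1911  0.0958] zmax 0.0992
tall px [137.1 212.7] area 2163 xyz [0.488  0.3366 0.0475] zmax 0.0783
tall px [435.4 214. ] area 390 xyz [ 0.5025 -0.4435  0.0711] zmax 0.1056
tall px [454.4 291. ] area 2889 xyz [ 0.308  -0.5005  0.0299] zmax 0.0337
tall px [268.3 253.7] area 114 xyz [ 0.3953 -0.0129  0.0215] zmax 0.0244
tall px [ 91.3 270.8] area 39 xyz [0.3362 0.4512 0.0217] zmax 0.0257
tall px [ 96.2 280.3] area 28 xyz [0.3132 0.4361 0.0217] zmax 0.0233
tall px [101.5 287.5] area 27 xyz [0.2932 0.42   0.0216] zmax 0.0234
tall px [103.3 295.2] area 29 xyz [0.2754 0.4133 0.0213] zmax 0.0248
steel px [177.5 207.1] area 224 xyz [0.514  0.2386 0.0178] zmax 0.0212
steel px [449.1 288.4] area 946 xyz [ 0.318  -0.4801  0.0294] zmax 0.0329
steel px [195.4 253.3] area 156 xyz [0.391  0.1833 0.0086] zmax 0.0136
```

View pics/crop.png

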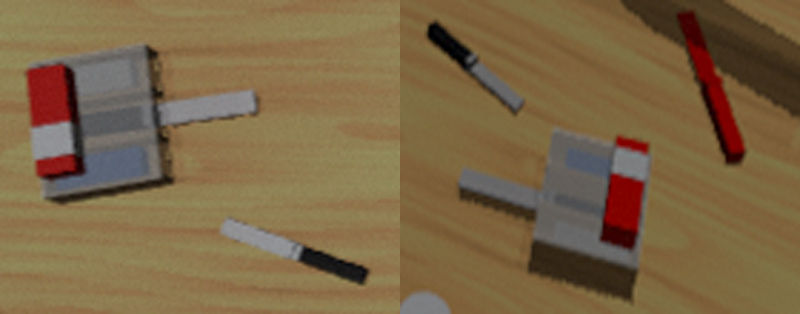

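The crop confirms it: the blade in the organiser is clearly broader than the small black-handled knife next to it, so that is the spatula. Next I measure the poses.

Run:
```python
from h import *
t=load("top0.npz");s=load("scene0.npz")
def blob(c,m,seed):
    k,l,st,ce=cv2.connectedComponentsWithStats(m.astype(np.uint8)); i=l[seed[1],seed[0]]
    cn=max(cv2.findContours((l==i).astype(np.uint8),0,1)[0],key=cv2.contourArea)
    return l==i,cn
def white(c,lo): 
    g=c["color"].astype(int); return (g.max(-1)-g.min(-1)<40)&(g.min(-1)>lo)
for n,c,sb,sc in (("top",t,(180,208),(320,150)),("scene",s,(338,255),(180,215))):
    P=cloud(c)
    m,cn=blob(c,white(c,110)&(P[...,2]<.04),sb)
    r=cv2.boxPoints(cv2.minAreaRect(cn)); print(n,"blade box",r.round(1).tolist(),m.sum())
    W=np.array([plane(c,p,.0175) for p in r]); print(" world@.0175",W[:,:2].round(4).tolist())
    print(" depth z",np.median(P[m],0).round(4))
    R=cv2.minAreaRect(np.array([plane(c,p[0],.0175)[:2] for p in cn],np.float32)); print(" rect",R)
    m,cn=blob(c,white(c,100)&(P[...,2]>.085) ,sc)
    W=np.array([plane(c,p[0],.096)[:2] for p in cn],np.float32)
    R=cv2.minAreaRect(W); print(" lid rect",R,"z",np.median(P[m][:,2]))
    print(cv2.boxPoints(R).round(4).tolist())
    o=P[(P[...,2]>.04)&(P[...,2]<.055)&(P[...,0]>.4)&(P[...,0]<.6)&(P[...,1]>.25)&(P[...,1]<.42)]
    R=cv2.minAreaRect(o[:,:2].astype(np.float32)); print(" organiser",R)
```

```text
top blade box [[160.6999969482422, 205.60000610351562], [192.89999389648438, 201.0], [193.89999389648438, 208.60000610351562], [161.6999969482422, 213.1999969482422]] 242
 world@.0175 [[0.517, 0.2843], [0.5321, 0.1973], [0.5111, 0.193], [0.4961, 0.2796]]
 depth z [0.514  0.238  0.0178]
 rect ((0.5140513181686401, 0.23876631259918213), (0.021378424018621445, 0.08803507685661316), 9.81954288482666)
 lid rect ((0.6618162393569946, -0.19434942305088043), (0.13104888796806335, 0.17072205245494843), 15.917264938354492) z 0.09612335773252251
[[0.5753999948501587, -0.13019999861717224], [0.6222000122070312, -0.29440000653266907], [0.748199999332428, -0.25850000977516174], [0.7013999819755554, -0.09430000185966492]]
 organiser ((0.4938949942588806, 0.33713382482528687), (0.1314494013786316, 0.11119888722896576), 11.463130950927734)
scene blade box [[-0.0, 0.0], [559.0, 0.0], [559.0, 419.0], [0.0, 419.0]] 234312
 world@.0175 [[-0.4077, -2.6341], [-2.0882, 0.6925], [0.7227, 0.8821], [1.3564, -0.2817]]
 depth z [ 0.3588 -0.032  -0.0013]
 rect ((-0.07186722755432129, -0.3767063617706299), (2.6352434158325195, 3.726980686187744), 26.80040740966797)
 lid rect ((0.6637887358665466, -0.19306527078151703), (0.13286617398262024, 0.16893696784973145), 15.946672439575195) z 0.09500064620430834
[[0.57669997215271, -0.13009999692440033], [0.6230999827384949, -0.29249998927116394], [0.7508999705314636, -0.25600001215934753], [0.7045000195503235, -0.09359999746084213]]
 organiser ((0.4947870969772339, 0.3384045362472534), (0.13595201075077057, 0.11020953208208084), 11.382380485534668)
```

Emit:
{"fn": "jog_arm", "kwargs": {"increments": [[-0.028,-0.0155,0.0077,0,0,0,1],[-0.0555,-0.031,0.0155,0,0,0,1],[-0.083,-0.0465,0.023,0,0,0,1],[-0.111,-0.062,0.031,0,0,0,1],[-0.1385,-0.0777,0.0387,0,0,0,1]]}}

```text
clock: 0.57
position: [0.2948, 0.4806, 0.217]
ee_rot: [0.149, 0.989, -0.0, -0.0]
ft_force: [0.6, 0.6, -0.3]
grip_width: 1.002
grasp_force: 0.0
```

Emit:
{"fn": "jog_arm", "kwargs": {"increments": [[-0.028,-0.0155,0.0077,0,0,0,1],[-0.0555,-0.031,0.0155,0,0,0,1],[-0.083,-0.0465,0.023,0,0,0,1],[-0.111,-0.062,0.031,0,0,0,1],[-0.1385,-0.0777,0.0387,0,0,0,1]]}}

```text
clock: 0.98
position: [0.4041, 0.3655, 0.1785]
ee_rot: [0.149, 0.989, -0.0, -0.0]
ft_force: [0.4, 0.7, -0.0]
grip_width: 1.001
grasp_force: 0.0
```

Emit:
{"fn": "jog_arm", "kwargs": {"increments": [[-0.028,-0.0155,0.0077,0,0,0,1],[-0.0555,-0.031,0.0155,0,0,0,1],[-0.083,-0.0465,0.023,0,0,0,1],[-0.111,-0.062,0.031,0,0,0,1],[-0.1385,-0.0777,0.0387,0,0,0,1]]}}

```text
clock: 1.4
position: [0.5135, 0.2504, 0.1397]
ee_rot: [0.149, 0.989, -0.0, -0.0]
ft_force: [1.0, 0.6, 0.2]
grip_width: 0.995
grasp_force: 0.0
```

Emit:
{"fn": "jog_arm", "kwargs": {"increments": [[0,0,0,0,0,0.11,1],[0,0,0,0,0,0.22,1],[0,0,0,0,0,0.33,1],[0,0,0,0,0,0.44,1],[0,0,0,0,0,0.55,1]]}}

```text
clock: 1.82
position: [0.5125, 0.2516, 0.1399]
ee_rot: [0.415, 0.91, -0.0, -0.0]
ft_force: [1.1, -0.1, 0.5]
grip_width: 1.003
grasp_force: 0.0
```

Emit:
{"fn": "jog_arm", "kwargs": {"increments": [[0,0,0,0,0,0.11,1],[0,0,0,0,0,0.22,1],[0,0,0,0,0,0.33,1],[0,0,0,0,0,0.44,1],[0,0,0,0,0,0.55,1]]}}

```text
clock: 2.23
position: [0.5125, 0.2517, 0.14]
ee_rot: [0.646, 0.763, -0.0, -0.0]
ft_force: [0.2, 0.2, 0.6]
grip_width: 1.001
grasp_force: 0.0
```

```bash
cat >> h.py <<'E'
def todo(xyz=None,yhead=None):
    "remaining tool-frame shift and tool-z turn to TCP target with tool y heading (deg), tool down"
    o=get_obs(); R=Ro.from_quat(o["ee_rot"]); p=np.array(o["position"])
    h=np.degrees(np.arctan2(*R.as_matrix()[:2,1][::-1]))
    print("t",round(float(o["clock"]),2),"p",p.round(4),"yhead",h.round(2),"zax",R.as_matrix()[:,2].round(3),"q",np.round(o["joint_pos"],2),"F",np.round(o["ft_force"],1),"w",round(float(o["grip_width"]),3),"gf",np.round(o["grasp_force"],1))
    if xyz is not None: print(" shift",R.inv().apply(np.array(xyz)-p).round(4))
    if yhead is not None:
        a=np.radians(yhead); y=np.array([np.cos(a),np.sin(a),0]);z=np.array([0,0,-1.])
        T=Ro.from_matrix(np.stack([np.cross(y,z),y,z],1)); print(" turn",(R.inv()*T).as_rotvec().round(4))
E
python3 - <<'E'
from h import *
todo((0.5117,0.2525,.035),10)
c=optics.camera("wrist"); np.savez("w1.npz",**c); cv2.imwrite("pics/w1.png",c["color"][...,::-1])
E
```

```text
t 2.23 p [0.5125 0.2517 0.14  ] yhead 9.49 zax [-0. -0. -1.] q [-0.85  0.32  0.37  1.76 -0.13  1.08 -0.27] F [0.2 0.2 0.6] w 1.001 gf 0.0
 shift [ 0.0009 -0.0007  0.105 ]
 turn [-0.0003  0.0001 -0.0088]
```

View pics/w1.png

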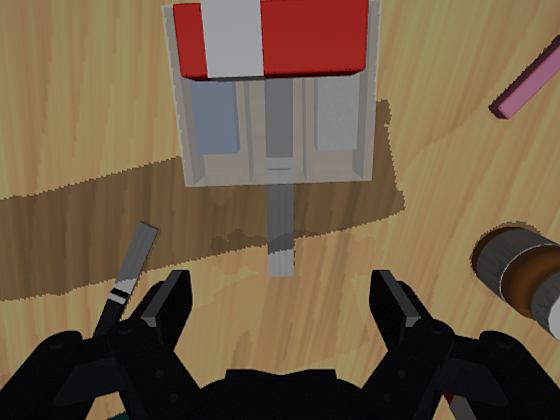

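The wrist view shows the blade running upright in the image, from the mouth (281,185) to the tip (281,275), midway between the fingers, so heading and centring are right. I'll check its height from two views.

Run:
```python
from h import *
t=load("top0.npz");w=load("w1.npz")
print(two(t,(193.6,204.8),w,(281,275.5)))
for p in [(281,275.5),(280,188),(269,274),(294,274),(268,190),(294,190)]: print(p,plane(w,p,.0175).round(4))
P=cloud(w); print(P[200:270,274:288].reshape(-1,3)[:,2].mean())
```

```text
(array([0.52265615, 0.19446972, 0.01764528]), np.float64(0.0021412116942909633))
(281, 275.5) [0.5237 0.1942 0.0175]
(280, 188) [0.5099 0.2716 0.0175]
(269, 274) [0.5132 0.1939 0.0175]
(294, 274) [0.5347 0.1975 0.0175]
(268, 190) [0.5008 0.2684 0.0175]
(294, 190) [0.5212 0.2719 0.0175]
0.01847522503314862
```

Emit:
{"fn": "jog_arm", "kwargs": {"increments": [[0.001,-0.0007,0.02,0,0,-0.009,0.2],[0.001,-0.0007,0.03,0,0,-0.009,0.2],[0.001,-0.0007,0.04,0,0,-0.009,0.2],[0.001,-0.0007,0.05,0,0,-0.009,0.2],[0.001,-0.0007,0.055,0,0,-0.009,0.2]]}}

```text
clock: 2.7
position: [0.5113, 0.2522, 0.0837]
ee_rot: [0.64, 0.768, -0.001, -0.0]
ft_force: [-0.3, -0.3, -0.4]
grip_width: 0.6
grasp_force: 0.0
```

Emit:
{"fn": "jog_arm", "kwargs": {"increments": [[0,0.001,0.015,0,0,0,0.0],[0,0.001,0.03,0,0,0,0.0],[0,0.001,0.04,0,0,0,0.0],[0,0.001,0.0487,0,0,0,0.0],[0,0.001,0.0487,0,0,0,0.0]]}}

```text
clock: 3.12
position: [0.512, 0.2523, 0.0349]
ee_rot: [0.641, 0.768, -0.001, -0.0]
ft_force: [0.2, -0.2, 0.5]
grip_width: 0.498
grasp_force: 0.0
```

Emit:
{"fn": "jog_arm", "kwargs": {"increments": [[0,0,0,0,0,0,-1],[0,0,0,0,0,0,-1],[0,0,0,0,0,0,-1],[0,0,0,0,0,0,-1],[0,0,0,0,0,0,-1]], "grip_force": 60}}

```text
clock: 3.53
position: [0.5133, 0.2529, 0.0371]
ee_rot: [0.641, 0.768, 0.001, 0.0]
ft_force: [0.1, 0.0, 1.4]
grip_width: 0.223
grasp_force: 58.7
```

```bash
python3 -c "
from h import *
todo((0.51,0.255,.035),10)"
```

```text
t 3.53 p [0.5133 0.2529 0.0371] yhead 10.31 zax [ 0.001  0.001 -1.   ] q [-0.82  0.45  0.34  1.83 -0.19  0.89 -0.21] F [0.1 0.  1.4] w 0.223 gf 58.7
 shift [ 0.0026 -0.0028  0.0021]
 turn [ 0.0011 -0.0005  0.0053]
```

Emit:
{"fn": "jog_arm", "kwargs": {"increments": [[-0.008,0,0,0,0,0,-1],[-0.02,0,0,0,0,0,-1],[-0.034,0,0,0,0,0,-1],[-0.05,0,0,0,0,0,-1],[-0.065,0,0,0,0,0,-1]]}}

```text
clock: 3.95
position: [0.5247, 0.1863, 0.0365]
ee_rot: [0.641, 0.767, -0.0, 0.0]
ft_force: [-0.5, 0.8, 0.2]
grip_width: 0.228
grasp_force: 58.6
```

Emit:
{"fn": "jog_arm", "kwargs": {"increments": [[-0.015,0,0,0,0,0,-1],[-0.03,0,0,0,0,0,-1],[-0.045,0,0,0,0,0,-1],[-0.055,0,0,0,0,0,-1],[-0.065,0,0,0,0,0,-1]]}}

```text
clock: 4.37
position: [0.5361, 0.1225, 0.0364]
ee_rot: [0.641, 0.767, -0.0, 0.0]
ft_force: [-0.3, 0.0, -0.3]
grip_width: 0.228
grasp_force: 58.7
```

Run:
```python
from h import *
todo()
c=optics.camera("scene"); np.savez("s2.npz",**c)
a=c["color"][180:310,220:430,::-1]
b=optics.camera("top"); np.savez("t2.npz",**b); b=b["color"][160:290,100:310,::-1]
cv2.imwrite("pics/s2.png",np.hstack([cv2.resize(i,(400,248)) for i in (a,b)]))
```

```text
t 4.37 p [0.5361 0.1225 0.0364] yhead 10.21 zax [-0.    -0.001 -1.   ] q [-0.63  0.42  0.38  1.89 -0.2   0.87  0.03] F [-0.3  0.  -0.3] w 0.228 gf 58.7
```

View pics/s2.png

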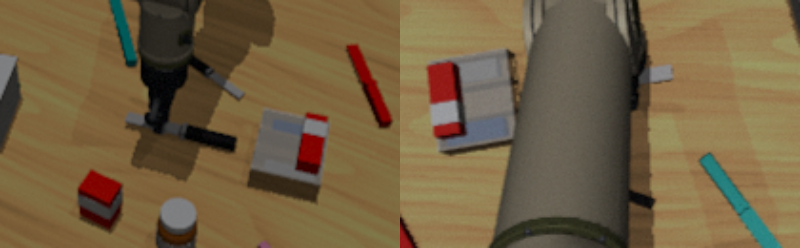

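The spatula is fully out of the organiser (scene crop: handle at (210,137), clear of the mouth at (255,140)). I'll lift it slightly and turn it toward the case heading, then lay it down.

Emit:
{"fn": "jog_arm", "kwargs": {"increments": [[0,0,-0.01,0,0,0,-1],[-0.003,0.015,-0.02,0,0,0,-1],[-0.005,0.03,-0.02,0,0,0,-1]]}}

```text
clock: 4.72
position: [0.5674, 0.1268, 0.059]
ee_rot: [0.64, 0.768, 0.001, 0.0]
ft_force: [1.0, 0.3, 0.6]
grip_width: 0.224
grasp_force: 58.8
```

Emit:
{"fn": "jog_arm", "kwargs": {"increments": [[0,0,0,0,0,-0.11,-1],[0,0,0,0,0,-0.22,-1],[0,0,0,0,0,-0.33,-1],[0,0,0,0,0,-0.44,-1],[0,0,0,0,0,-0.55,-1]]}}

```text
clock: 5.13
position: [0.5665, 0.1267, 0.0572]
ee_rot: [0.405, 0.914, 0.0, 0.0]
ft_force: [-0.3, -0.4, -1.9]
grip_width: 0.227
grasp_force: 58.8
```

Emit:
{"fn": "jog_arm", "kwargs": {"increments": [[0,0,0,0,0,-0.11,-1],[0,0,0,0,0,-0.22,-1],[0,0,0,0,0,-0.33,-1],[0,0,0,0,0,-0.44,-1],[0,0,0,0,0,-0.55,-1]]}}

```text
clock: 5.55
position: [0.5665, 0.1266, 0.0573]
ee_rot: [0.141, 0.99, 0.0, 0.0]
ft_force: [0.1, -0.1, -0.6]
grip_width: 0.225
grasp_force: 58.8
```

Emit:
{"fn": "jog_arm", "kwargs": {"increments": [[0,0,0,0,0,-0.11,-1],[0,0,0,0,0,-0.22,-1],[0,0,0,0,0,-0.33,-1],[0,0,0,0,0,-0.44,-1],[0,0,0,0,0,-0.55,-1]]}}

```text
clock: 5.97
position: [0.5666, 0.1266, 0.0573]
ee_rot: [-0.133, 0.991, 0.0, 0.0]
ft_force: [0.0, -0.3, -1.3]
grip_width: 0.226
grasp_force: 58.8
```

Run:
```python
from h import *
todo((.565,.125,.031),106)
c=optics.camera("scene"); np.savez("s3.npz",**c)
a=c["color"][150:310,200:410,::-1]
cv2.imwrite("pics/s3.png",cv2.resize(a,(630,480)))
```

```text
t 5.97 p [0.5666 0.1266 0.0573] yhead 105.25 zax [ 0.001  0.    -1.   ] q [-0.35  0.42  0.06  1.79 -0.03  0.93  1.56] F [ 0.  -0.3 -1.3] w 0.226 gf 58.8
 shift [ 0.0019 -0.0012  0.0263]
 turn [ 0.0002  0.0007 -0.013 ]
```

View pics/s3.png

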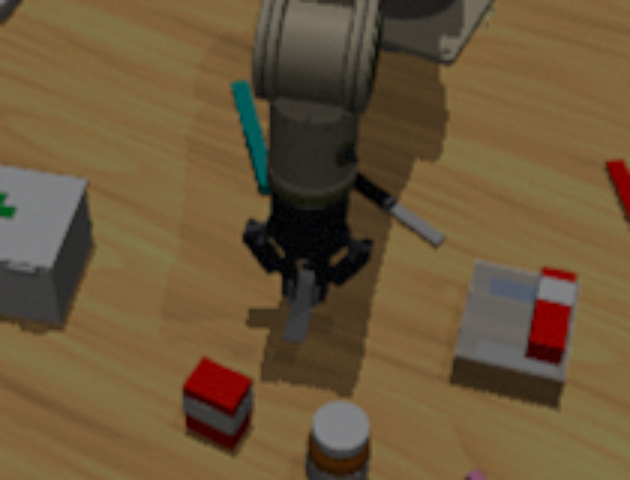

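Emit:
{"fn": "jog_arm", "kwargs": {"increments": [[0,0,0.01,0,0,0,-1],[0,0,0.018,0,0,0,-1],[0,0,0.026,0,0,0,-1],[0,0,0.026,0,0,0,-1]]}}

```text
clock: 6.35
position: [0.5665, 0.1258, 0.0294]
ee_rot: [-0.128, 0.992, 0.0, -0.0]
ft_force: [-0.7, 2.0, 6.2]
grip_width: 0.223
grasp_force: 59.4
```

Emit:
{"fn": "jog_arm", "kwargs": {"increments": [[0,0,0,0,0,0,-0.2],[0,0,0,0,0,0,-0.2],[0,0,0,0,0,0,-0.2],[0,0,-0.02,0,0,0,0],[0,0,-0.06,0,0,0,0]]}}

```text
clock: 6.77
position: [0.5633, 0.1246, 0.0865]
ee_rot: [-0.129, 0.992, -0.001, -0.004]
ft_force: [0.6, 0.0, 0.4]
grip_width: 0.502
grasp_force: 0.0
```

Emit:
{"fn": "jog_arm", "kwargs": {"increments": [[-0.02,0,-0.04,0,0,0,1],[-0.04,0,-0.07,0,0,0,1],[-0.06,0,-0.1,0,0,0,1],[-0.085,0,-0.1,0,0,0,1],[-0.085,0,-0.1,0,0,0,1]]}}

```text
clock: 7.18
position: [0.6521, 0.1484, 0.1923]
ee_rot: [-0.129, 0.992, 0.0, 0.002]
ft_force: [-0.6, 0.5, -1.4]
grip_width: 0.997
grasp_force: 0.0
```

Run:
```python
from h import *
todo()
c=optics.camera("wrist"); np.savez("w4.npz",**c); cv2.imwrite("pics/w4.png",c["color"][...,::-1])
c=optics.camera("scene"); np.savez("s4.npz",**c)
```

```text
t 7.18 p [0.6521 0.1484 0.1923] yhead 104.84 zax [ 0.005  0.001 -1.   ] q [-0.35  0.46  0.08  1.43 -0.04  1.25  1.56] F [-0.6  0.5 -1.4] w 0.997 gf 0.0
```

View pics/w4.png

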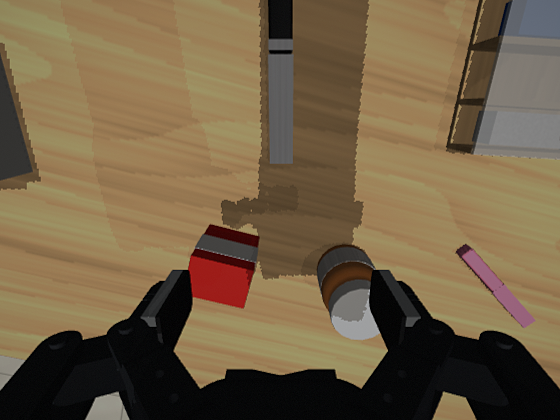

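The spatula lies on the counter and is released (wrist view: joint at (280,43), tip at (281,163)). I moved the wrong way along tool x, which did no harm at that height. I'll measure the spatula and go back over the handle.

Run:
```python
from h import *
w=load("w4.npz");s=load("s4.npz")
P=cloud(w)
for p,z in [((269,163),.0115),((293,163),.0115),((269.5,55),.0115),((291.5,55),.0115),((280.5,40),.02),((281,163.5),.0115)]: print(p,plane(w,p,z).round(4))
print("blade z",np.median(P[70:155,274:288,2]),"handle z",np.median(P[5:35,273:288,2]))
```

```text
(269, 163) [0.6279 0.1309 0.0115]
(293, 163) [0.622  0.1532 0.0115]
(269.5, 55) [0.5368 0.1083 0.0115]
(291.5, 55) [0.5319 0.1267 0.0115]
(280.5, 40) [0.5246 0.1149 0.02  ]
(281, 163.5) [0.6254 0.1422 0.0115]
blade z 0.011331045746313627 handle z 0.01970223308679521
```

Emit:
{"fn": "jog_arm", "kwargs": {"increments": [[0.03,0,0,0,0,0,1],[0.065,0,0,0,0,0,1],[0.1,0,0,0,0,0,1],[0.135,0,0,0,0,0,1],[0.17,0,0,0,0,0,1]]}}

```text
clock: 7.7
position: [0.4815, 0.1027, 0.1895]
ee_rot: [-0.129, 0.992, -0.0, -0.001]
ft_force: [-0.0, -0.6, 0.3]
grip_width: 0.997
grasp_force: 0.0
```

Emit:
{"fn": "jog_arm", "kwargs": {"increments": [[0,0,0,0,0,0.105,1],[0,0,0,0,0,0.21,1],[0,0,0,0,0,0.315,1],[0,0,0,0,0,0.42,1],[0,0,0,0,0,0.524,1]]}}

```text
clock: 8.12
position: [0.4831, 0.1031, 0.19]
ee_rot: [0.135, 0.991, -0.0, -0.001]
ft_force: [-0.2, 0.2, -0.4]
grip_width: 1.002
grasp_force: 0.0
```

Emit:
{"fn": "jog_arm", "kwargs": {"increments": [[0,0,0,0,0,0.105,1],[0,0,0,0,0,0.21,1],[0,0,0,0,0,0.315,1],[0,0,0,0,0,0.42,1],[0,0,0,0,0,0.524,1]]}}

```text
clock: 8.53
position: [0.4832, 0.1031, 0.1899]
ee_rot: [0.387, 0.922, -0.0, -0.001]
ft_force: [-1.0, 0.2, -0.7]
grip_width: 1.004
grasp_force: 0.0
```

Emit:
{"fn": "jog_arm", "kwargs": {"increments": [[0,0,0,0,0,0.105,1],[0,0,0,0,0,0.21,1],[0,0,0,0,0,0.315,1],[0,0,0,0,0,0.42,1],[0,0,0,0,0,0.524,1]]}}

```text
clock: 8.95
position: [0.4832, 0.1031, 0.1899]
ee_rot: [0.613, 0.79, -0.0, -0.0]
ft_force: [-0.5, -0.2, -0.2]
grip_width: 0.999
grasp_force: 0.0
```

Emit:
{"fn": "jog_arm", "kwargs": {"increments": [[0,0,0,0,0,0.105,1],[0,0,0,0,0,0.21,1],[0,0,0,0,0,0.315,1],[0,0,0,0,0,0.42,1],[0,0,0,0,0,0.524,1]]}}

```text
clock: 9.37
position: [0.4832, 0.1031, 0.1899]
ee_rot: [0.796, 0.605, -0.001, -0.0]
ft_force: [0.8, -0.4, -0.4]
grip_width: 0.998
grasp_force: 0.0
```

Emit:
{"fn": "jog_arm", "kwargs": {"increments": [[0,0,0,0,0,0.105,1],[0,0,0,0,0,0.21,1],[0,0,0,0,0,0.315,1],[0,0,0,0,0,0.42,1],[0,0,0,0,0,0.524,1]]}}

```text
clock: 9.78
position: [0.4832, 0.1031, 0.1899]
ee_rot: [0.926, 0.378, -0.001, -0.0]
ft_force: [0.6, -0.5, -0.9]
grip_width: 1.001
grasp_force: 0.0
```

Emit:
{"fn": "jog_arm", "kwargs": {"increments": [[0,0,0,0,0,0.105,1],[0,0,0,0,0,0.21,1],[0,0,0,0,0,0.315,1],[0,0,0,0,0,0.42,1],[0,0,0,0,0,0.524,1]]}}

```text
clock: 10.2
position: [0.4832, 0.1031, 0.1899]
ee_rot: [0.992, 0.125, -0.001, -0.0]
ft_force: [-0.5, 1.3, 0.1]
grip_width: 0.998
grasp_force: 0.0
```

Run:
```python
from h import *
todo((.483,.103,.029),-75)
c=optics.camera("wrist"); np.savez("w5.npz",**c)
g=c["color"].astype(int)
P=cloud(c); m=(P[...,2]>.014)&(P[...,2]<.03)&(g.max(-1)<60)
k,l,st,ce=cv2.connectedComponentsWithStats(m.astype(np.uint8))
for i in range(1,k):
    if st[i,4]>150: 
        q=P[l==i]; print(st[i],np.median(q,0).round(4),cv2.minAreaRect(q[:,:2].astype(np.float32)))
cv2.imwrite("pics/w5.png",c["color"][...,::-1])
```

```text
t 10.2 p [0.4832 0.1031 0.1899] yhead -75.61 zax [-0.001 -0.    -1.   ] q [-0.51  0.09  0.21  1.9  -0.02  1.16 -1.6 ] F [-0.5  1.3  0.1] w 0.998 gf 0.0
 shift [0.000e+00 1.000e-04 1.609e-01]
 turn [-0.0002  0.0013 -0.0107]
[550 116  10  42 249] [ 0.5956 -0.1271  0.0177] ((0.600359320640564, -0.1260649710893631), (0.035049039870500565, 0.0034171806182712317), 15.747570037841797)
[ 269  153   22   84 1709] [0.4864 0.1039 0.0195] ((0.48316019773483276, 0.10349248349666595), (0.08355814963579178, 0.01933031715452671), 15.097379684448242)
[219 272  56  37 570] [0.3702 0.1127 0.0149] ((0.37009331583976746, 0.11196969449520111), (0.06417490541934967, 0.014695058576762676), 70.69209289550781)
```

Emit:
{"fn": "jog_arm", "kwargs": {"increments": [[0.002,0,0.03,0,0,-0.011,0.2],[0.002,0,0.06,0,0,-0.011,0.1],[0.002,0,0.09,0,0,-0.011,0.1],[0.002,0,0.11,0,0,-0.011,0.1],[0.002,0,0.13,0,0,-0.011,0.1]]}}

```text
clock: 10.67
position: [0.4847, 0.1036, 0.0587]
ee_rot: [0.991, 0.135, -0.001, 0.0]
ft_force: [-0.4, 0.2, 0.6]
grip_width: 0.548
grasp_force: 0.0
```

Emit:
{"fn": "jog_arm", "kwargs": {"increments": [[0,0,0.015,0,0,0,0.1],[0,0,0.025,0,0,0,0.1],[0,0,0.03,0,0,0,0.1],[0,0,0.03,0,0,0,0.1]]}}

```text
clock: 11.0
position: [0.4854, 0.1038, 0.0297]
ee_rot: [0.991, 0.134, -0.001, 0.0]
ft_force: [-0.4, -0.7, 0.3]
grip_width: 0.555
grasp_force: 0.0
```

Emit:
{"fn": "jog_arm", "kwargs": {"increments": [[0,0,0,0,0,0,-1],[0,0,0,0,0,0,-1],[0,0,0,0,0,0,-1],[0,0,0,0,0,0,-1],[0,0,0,0,0,0,-1]], "grip_force": 100}}

```text
clock: 11.42
position: [0.4869, 0.1043, 0.0318]
ee_rot: [0.991, 0.134, 0.001, -0.0]
ft_force: [-2.3, -0.9, 7.0]
grip_width: 0.197
grasp_force: 98.5
```

Emit:
{"fn": "jog_arm", "kwargs": {"increments": [[0,0,-0.02,0,0,0,-1],[0,0,-0.05,0,0,0,-1],[0,0,-0.08,0,0,0,-1],[0,0,-0.11,0,0,0,-1],[0,0,-0.13,0,0,0,-1]]}}

```text
clock: 11.83
position: [0.4872, 0.1042, 0.1642]
ee_rot: [0.991, 0.133, 0.002, -0.001]
ft_force: [0.3, 1.3, -1.0]
grip_width: 0.201
grasp_force: 98.0
```

Run:
```python
from h import *
todo((.42,-.24,.17),-74.1)
```

```text
t 11.83 p [0.4872 0.1042 0.1642] yhead -74.66 zax [ 0.004  0.002 -1.   ] q [-0.5   0.12  0.22  1.92 -0.03  1.1  -1.58] F [ 0.3  1.3 -1. ] w 0.201 gf 98.0
 shift [-0.1558  0.3142 -0.0066]
 turn [-0.0005 -0.0039 -0.0098]
```

Emit:
{"fn": "jog_arm", "kwargs": {"increments": [[-0.02,0.02,0,0,0,0,-1],[-0.04,0.05,0,0,0,0,-1],[-0.06,0.085,0,0,0,0,-1],[-0.08,0.12,0,0,0,0,-1],[-0.1,0.155,0,0,0,0,-1]]}}

```text
clock: 12.25
position: [0.4302, -0.0734, 0.1613]
ee_rot: [0.991, 0.134, 0.001, -0.0]
ft_force: [1.3, -0.0, -1.3]
grip_width: 0.201
grasp_force: 98.0
```

Emit:
{"fn": "jog_arm", "kwargs": {"increments": [[-0.015,0.035,0,0,0,0,-1],[-0.03,0.07,0,0,0,0,-1],[-0.045,0.11,0,0,0,0,-1],[-0.06,0.15,0,0,0,0,-1],[-0.065,0.18,0,0,0,-0.01,-1]]}}

```text
clock: 12.67
position: [0.4143, -0.2661, 0.1616]
ee_rot: [0.991, 0.137, 0.001, 0.0]
ft_force: [1.0, -0.2, -0.3]
grip_width: 0.198
grasp_force: 98.0
```

Emit:
{"fn": "jog_arm", "kwargs": {"increments": [[0,0,0.015,0,0,0,-1],[0,0,0.03,0,0,0,-1],[0,0,0.035,0,0,0,-1],[0,0,0.035,0,0,0,-1]]}}

```text
clock: 13.0
position: [0.4152, -0.2622, 0.1248]
ee_rot: [0.99, 0.139, -0.001, -0.001]
ft_force: [0.3, -0.3, -0.7]
grip_width: 0.206
grasp_force: 98.2
```

Run:
```python
from h import *
todo((.414,-.265,.105),-74.1)
for n in ("wrist","top","scene"):
    c=optics.camera(n); np.savez(n[0]+"6.npz",**c)
    if n!="scene":cv2.imwrite(f"pics/{n}6.png",c["color"][...,::-1] if n=="wrist" else cv2.resize(c["color"][110:270,250:450,::-1],(750,600)))
```

```text
t 13.0 p [ 0.4152 -0.2622  0.1248] yhead -74.07 zax [-0.002  0.001 -1.   ] q [-0.07  0.17  0.59  1.99 -0.11  1.01 -0.72] F [ 0.3 -0.3 -0.7] w 0.206 gf 98.2
 shift [-0.0019  0.0024  0.0198]
 turn [-0.0012  0.0013  0.0005]
```

View pics/wrist6.png

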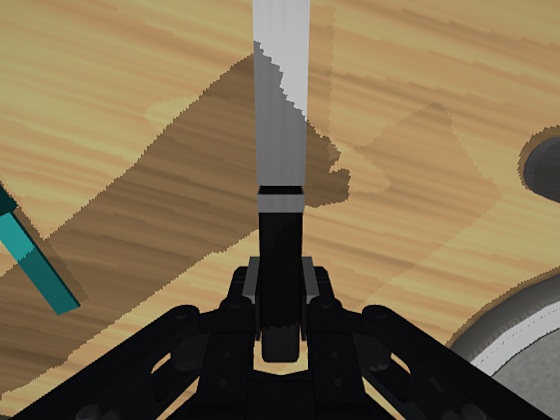

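View pics/top6.png

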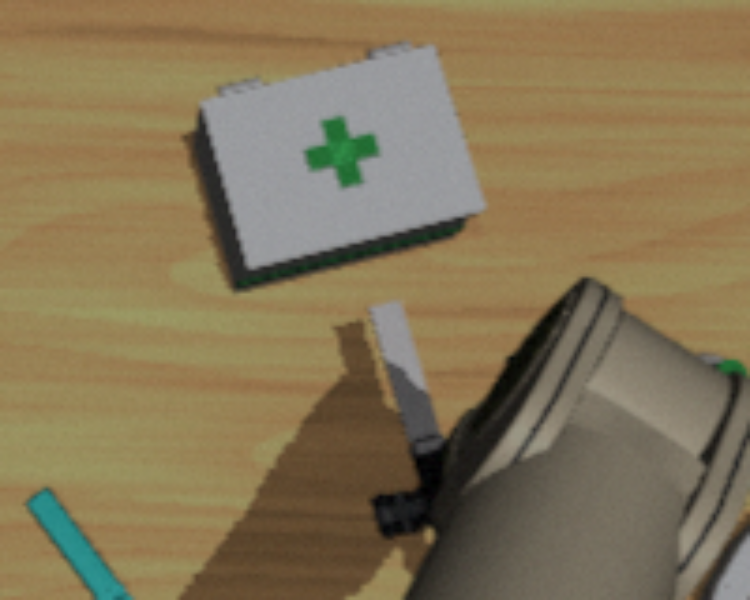

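Both views show the spatula held straight with the blade level. In the top crop the tip is at (385,308), below the lid's front edge, which runs from (245,268) to (485,212). Now I measure the tip and slot offsets.

Run:
```python
from h import *
slot=np.array([.606,-.210,.083]); h=np.radians(15.9); ex=np.array([np.cos(h),np.sin(h),0]); ey=np.array([-ex[1],ex[0],0])
for n in "ts":
    c=load(n+"6.npz"); P=cloud(c); g=c["color"].astype(int)
    m=(P[...,2]>.08)&((P-slot)@ex<-.025)&((P-slot)@ex>-.16)&(abs((P-slot)@ey)<.05)&(g.max(-1)-g.min(-1)<40)&(g.min(-1)>45)
    k,l,st,ce=cv2.connectedComponentsWithStats(m.astype(np.uint8)); i=1+np.argmax(st[1:,4]); q=P[l==i]
    L=(q-slot)@np.stack([ex,ey,[0,0,1]],1)
    print(n,st[i],"case-frame x range",np.percentile(L[:,0],[1,99]).round(4),"tip px")
    A=np.c_[L[:,0],np.ones(len(L))]
    for j in (1,2): print("  axis",j,"fit slope,val@tip",np.linalg.lstsq(A,L[:,j],rcond=None)[0].round(4),"val near tip",np.median(L[L[:,0]>np.percentile(L[:,0],80),j]).round(4),"near root",np.median(L[L[:,0]<np.percentile(L[:,0],20),j]).round(4))
    cn=max(cv2.findContours((l==i).astype(np.uint8),0,1)[0],key=cv2.contourArea)
    print("  box",cv2.boxPoints(cv2.minAreaRect(cn)).round(1).tolist())
    # lid front edge: top-surface points
    f=P[(abs(P[...,2]-.096)<.006)]; F=(f-slot)@np.stack([ex,ey,[0,0,1]],1); F=F[(abs(F[:,1])<.12)&(F[:,0]>-.025)&(F[:,0]<.16)]
    print("  lid y range",np.percentile(F[:,1],[.5,99.5]).round(4),"z",np.median(F[:,2]).round(4))
    for a,b in ((-.07,-.04),(-.01,.01),(.04,.07)):
        s=F[(F[:,1]>a)&(F[:,1]<b),0]; print("   front edge @",(a+b)/2,np.percentile(s,1).round(4))
```

```text
t [348 190  20  41 340] case-frame x range [-0.1589 -0.0573] tip px
  axis 1 fit slope,val@tip [-0.0059  0.0032] val near tip 0.0036 near root 0.0041
  axis 2 fit slope,val@tip [-0.0362  0.0187] val near tip 0.0219 near root 0.0235
  box [[347.1000061035156, 192.1999969482422], [355.70001220703125, 189.5], [367.79998779296875, 228.5], [359.20001220703125, 231.1999969482422]]
  lid y range [-0.0842  0.0852] z 0.0132
   front edge @ -0.05500000000000001 -0.0074
   front edge @ 0.0 -0.0074
   front edge @ 0.05500000000000001 -0.0072
s [207 175  14  20 121] case-frame x range [-0.1491 -0.0542] tip px
  axis 1 fit slope,val@tip [0.0158 0.006 ] val near tip 0.004 near root 0.0031
  axis 2 fit slope,val@tip [0.0055 0.0217] val near tip 0.0209 near root 0.0211
  box [[206.60000610351562, 192.8000030517578], [216.0, 174.0], [221.1999969482422, 176.60000610351562], [211.8000030517578, 195.39999389648438]]
  lid y range [-0.0845  0.0864] z 0.0119
   front edge @ -0.05500000000000001 -0.0065
   front edge @ 0.0 -0.0058
   front edge @ 0.05500000000000001 -0.0062
```

Emit:
{"fn": "jog_arm", "kwargs": {"increments": [[0,0.004,0.01,0,0,0,-1],[0,0.004,0.02,0,0,0,-1],[0.015,0.004,0.02,0,0,0,-1],[0.03,0.004,0.02,0,0,0,-1],[0.04,0.004,0.02,0,0,0,-1]]}}

```text
clock: 13.57
position: [0.4563, -0.2549, 0.1046]
ee_rot: [0.99, 0.139, -0.0, -0.0]
ft_force: [0.8, -0.0, -1.1]
grip_width: 0.2
grasp_force: 98.2
```

Run:
```python
from h import *
todo()
slot=np.array([.606,-.210,.083]); h=np.radians(15.9); ex=np.array([np.cos(h),np.sin(h),0]); ey=np.array([-ex[1],ex[0],0])
for n in ("top","scene"):
    c=optics.camera(n); P=cloud(c); g=c["color"].astype(int)
    m=(P[...,2]>.06)&((P-slot)@ex<-.0095)&((P-slot)@ex>-.12)&(abs((P-slot)@ey)<.05)&(g.max(-1)-g.min(-1)<40)&(g.min(-1)>45)
    k,l,st,ce=cv2.connectedComponentsWithStats(m.astype(np.uint8)); i=1+np.argmax(st[1:,4]); q=P[l==i]
    L=(q-slot)@np.stack([ex,ey,[0,0,1]],1)
    print(n,st[i],np.percentile(L[:,0],[1,99]).round(4),"near tip yz",np.median(L[L[:,0]>-.04],0).round(4),"root",np.median(L[L[:,0]<-.07],0).round(4))
```

```text
t 13.57 p [ 0.4563 -0.2549  0.1046] yhead -74.04 zax [-0.  0. -1.] q [-0.08  0.28  0.57  1.93 -0.18  0.99 -0.72] F [ 0.8 -0.  -1.1] w 0.2 gf 98.2
top [344 177  18  39 321] [-0.1171 -0.0163] near tip yz [-0.0269  0.0008  0.0008] root [-0.0914  0.0008  0.001 ]
scene [203 188  14  19 119] [-0.1091 -0.0209] near tip yz [-0.0293  0.0021  0.0004] root [-0.0898  0.0012 -0.0004]
```

Emit:
{"fn": "jog_arm", "kwargs": {"increments": [[0.01,0.001,0,0,0,0,-1],[0.02,0.001,0,0,0,0,-1],[0.03,0.001,0,0,0,0,-1],[0.043,0.001,0,0,0,0,-1],[0.055,0.001,0,0,0,0,-1]]}}

```text
clock: 14.08
position: [0.5098, -0.241, 0.1055]
ee_rot: [0.99, 0.139, 0.0, -0.0]
ft_force: [0.3, 0.1, -0.5]
grip_width: 0.201
grasp_force: 98.2
```

Run:
```python
from h import *
todo()
c=optics.camera("scene"); cv2.imwrite("pics/s7.png",cv2.resize(c["color"][150:270,120:280,::-1],(640,480)))
```

```text
t 14.08 p [ 0.5098 -0.241   0.1055] yhead -74.07 zax [ 0.  0. -1.] q [-0.09  0.36  0.54  1.82 -0.22  1.02 -0.76] F [ 0.3  0.1 -0.5] w 0.201 gf 98.2
```

View pics/s7.png

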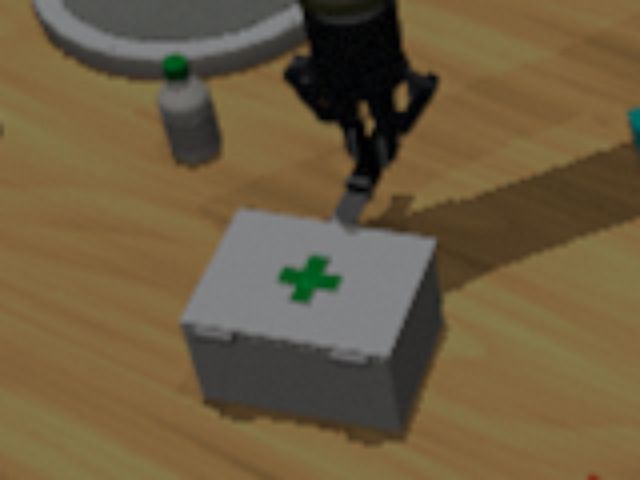

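The blade is in the slot: it goes under the lid edge at (347,222) with no contact force. Now I pry upward.

Emit:
{"fn": "jog_arm", "kwargs": {"increments": [[0,0,-0.005,0,0,0,-1],[0,0,-0.01,0,0,0,-1],[0,0,-0.015,0,0,0,-1],[0,0,-0.02,0,0,0,-1],[0,0,-0.026,0,0,0,-1]], "grip_force": 120}}

```text
clock: 14.55
position: [0.508, -0.2416, 0.132]
ee_rot: [0.99, 0.138, -0.0, -0.0]
ft_force: [1.1, -0.1, -3.4]
grip_width: 0.196
grasp_force: 122.0
```

```bash
cat >> h.py <<'E'
def lid():
    slot=np.array([.606,-.210,.083]); h=np.radians(15.9); ex=np.array([np.cos(h),np.sin(h),0]); ey=np.array([-ex[1],ex[0],0])
    for n in ("top","scene"):
        c=optics.camera(n); np.savez(n[0]+"L.npz",**c); P=cloud(c); g=c["color"].astype(int)
        L=(P-slot)@np.stack([ex,ey,[0,0,1]],1); L[...,0]-=.06; L[...,2]+=.083
        m=(L[...,2]>.09)&(abs(abs(L[...,1])-.06)<.02)&(L[...,0]>-.09)&(L[...,0]<.17)&(g.max(-1)-g.min(-1)<40)&(g.min(-1)>60)
        q=L[m]
        if len(q)<20: print(n,"few");continue
        d=q[:,[0,2]]; ctr=d.mean(0); v=np.linalg.svd(d-ctr,full_matrices=False)[2][0]
        print(n,len(q),"lid pts x",np.percentile(q[:,0],[1,99]).round(3),"z",np.percentile(q[:,2],[1,99]).round(3),"slope deg",(np.degrees(np.arctan2(v[1],-v[0]))%180).round(1))
E
python3 -c "
from h import *
todo(); lid()"
```

```text
t 14.55 p [ 0.508  -0.2416  0.132 ] yhead -74.12 zax [-0.  0. -1.] q [-0.1   0.33  0.55  1.8  -0.19  1.07 -0.77] F [ 1.1 -0.1 -3.4] w 0.196 gf 122.0
top 1303 lid pts x [-0.063  0.064] z [0.091 0.126] slope deg 12.9
scene 914 lid pts x [-0.061  0.065] z [0.092 0.128] slope deg 15.0
```

The lid is about 13° open (a gap of roughly 29 mm) and still on the blade. I'll lift more, then push forward.

Emit:
{"fn": "jog_arm", "kwargs": {"increments": [[0,0,-0.01,0,0,0,-1],[0,0,-0.02,0,0,0,-1],[0,0,-0.03,0,0,0,-1],[0,0,-0.04,0,0,0,-1],[0,0,-0.05,0,0,0,-1]]}}

```text
clock: 15.07
position: [0.5085, -0.2416, 0.1828]
ee_rot: [0.99, 0.138, 0.0, 0.0]
ft_force: [-0.6, -0.5, -1.9]
grip_width: 0.194
grasp_force: 122.0
```

Emit:
{"fn": "jog_arm", "kwargs": {"increments": [[0.008,0,0,0,0,0,-1],[0.018,0,0,0,0,0,-1],[0.028,0,0,0,0,0,-1],[0.038,0,0,0,0,0,-1],[0.048,0,0,0,0,0,-1]]}}

```text
clock: 15.48
position: [0.5557, -0.2276, 0.1808]
ee_rot: [0.99, 0.139, -0.001, -0.0]
ft_force: [-2.6, -0.7, 0.4]
grip_width: 0.191
grasp_force: 122.3
```

```bash
python3 -c "
from h import *
todo(); lid()"
```

```text
t 15.48 p [ 0.5557 -0.2276  0.1808] yhead -74.05 zax [-0.001  0.    -1.   ] q [-0.13  0.36  0.55  1.65 -0.2   1.19 -0.83] F [-2.6 -0.7  0.4] w 0.191 gf 122.3
top 187 lid pts x [-0.065  0.066] z [0.09 0.25] slope deg 70.2
scene 951 lid pts x [0.015 0.066] z [0.092 0.209] slope deg 68.4
```

Emit:
{"fn": "jog_arm", "kwargs": {"increments": [[0.01,0,0,0,0,0,-1],[0.02,0,0,0,0,0,-1],[0.03,0,0,0,0,0,-1],[0.04,0,0,0,0,0,-1],[0.047,0,0,0,0,0,-1]]}}

```text
clock: 16.0
position: [0.6013, -0.2148, 0.1814]
ee_rot: [0.99, 0.139, 0.0, 0.0]
ft_force: [-2.8, -1.0, -1.5]
grip_width: 0.191
grasp_force: 122.3
```

Emit:
{"fn": "jog_arm", "kwargs": {"increments": [[-0.03,0,0,0,0,0,-1],[-0.065,0,0,0,0,0,-1],[-0.1,0,0,0,0,0,-1],[-0.135,0,0,0,0,0,-1],[-0.17,0,0,0,0,0,-1]]}}

```text
clock: 16.42
position: [0.4358, -0.262, 0.1815]
ee_rot: [0.99, 0.139, 0.0, 0.0]
ft_force: [-0.9, 0.2, -0.2]
grip_width: 0.199
grasp_force: 122.3
```

```bash
python3 -c "
from h import *
todo(); lid()
c=load('sL.npz');cv2.imwrite('pics/s8.png',c['color'][130:330,90:370,::-1])"
```

```text
t 16.42 p [ 0.4358 -0.262   0.1815] yhead -74.04 zax [ 0.001  0.    -1.   ] q [-0.1   0.14  0.61  1.89 -0.09  1.14 -0.76] F [-0.9  0.2 -0.2] w 0.199 gf 122.3
top 1035 lid pts x [-0.059  0.095] z [0.091 0.213] slope deg 113.7
scene 63 lid pts x [-0.058  0.098] z [0.09  0.213] slope deg 141.2
```

View pics/s8.png

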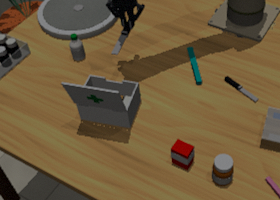

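The lid stands open past upright (crop: lid leaning back at (95,103)), and the bystanders are in place. I'll lay the spatula down here, on free counter.

Emit:
{"fn": "jog_arm", "kwargs": {"increments": [[-0.01,-0.02,0.03,0,0,0,-1],[-0.01,-0.02,0.06,0,0,0,-1],[-0.01,-0.02,0.09,0,0,0,-1],[-0.01,-0.02,0.12,0,0,0,-1],[-0.01,-0.02,0.135,0,0,0,-1]]}}

```text
clock: 16.93
position: [0.421, -0.2444, 0.0437]
ee_rot: [0.99, 0.139, -0.001, -0.001]
ft_force: [-1.0, 0.5, -0.5]
grip_width: 0.194
grasp_force: 122.3
```

Emit:
{"fn": "jog_arm", "kwargs": {"increments": [[0,0,0.005,0,0,0,-1],[0,0,0.01,0,0,0,-1],[0,0,0.014,0,0,0,-1],[0,0,0.0145,0,0,0,-1],[0,0,0.0145,0,0,0,-1]]}}

```text
clock: 17.35
position: [0.422, -0.2457, 0.0327]
ee_rot: [0.99, 0.138, 0.001, 0.0]
ft_force: [-0.1, -0.5, -0.8]
grip_width: 0.194
grasp_force: 122.3
```

Emit:
{"fn": "jog_arm", "kwargs": {"increments": [[0,0,0,0,0,0,0],[0,0,0,0,0,0,0],[0,0,0,0,0,0,0],[0,0,-0.01,0,0,0,0.1],[0,0,-0.03,0,0,0,0.1]]}}

```text
clock: 17.77
position: [0.4201, -0.245, 0.0614]
ee_rot: [0.99, 0.138, -0.002, -0.001]
ft_force: [0.3, -0.1, -0.1]
grip_width: 0.553
grasp_force: 0.0
```

Emit:
{"fn": "jog_arm", "kwargs": {"increments": [[0,0,-0.03,0,0,0,0.1],[0,0,-0.06,0,0,0,0.1],[0,0,-0.1,0,0,0,0.1],[0,0,-0.14,0,0,0,0.1],[0,0,-0.14,0,0,0,0.1]]}}

```text
clock: 18.18
position: [0.4239, -0.2475, 0.21]
ee_rot: [0.99, 0.138, 0.005, 0.002]
ft_force: [1.7, -0.6, 0.3]
grip_width: 0.554
grasp_force: 0.0
```

```bash
python3 -c "
from h import *
todo(); lid()
c=load('sL.npz');cv2.imwrite('pics/s9.png',cv2.resize(c['color'][130:330,90:370,::-1],(700,500)))"
```

```text
t 18.18 p [ 0.4239 -0.2475  0.21  ] yhead -74.16 zax [ 0.011 -0.003 -1.   ] q [-0.15  0.05  0.61  1.91 -0.03  1.19 -0.82] F [ 1.7 -0.6  0.3] w 0.554 gf 0.0
top 1041 lid pts x [-0.059  0.095] z [0.09  0.213] slope deg 112.9
scene 67 lid pts x [-0.057  0.098] z [0.09  0.214] slope deg 140.4
```

View pics/s9.png

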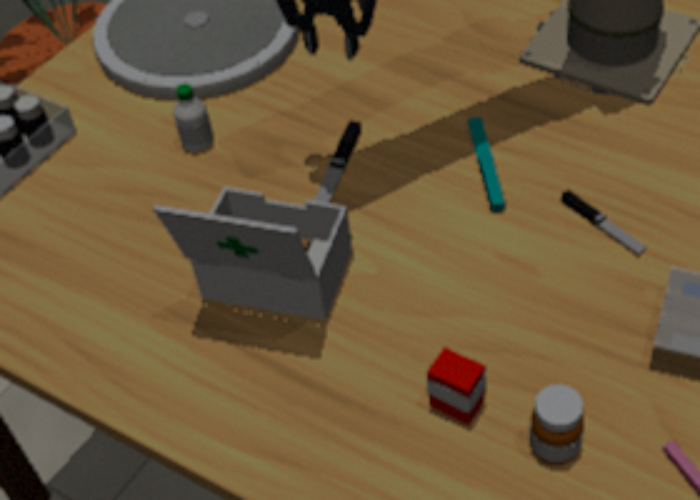

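The lid is wide open, the spatula lies on the counter at (340,160), and the gripper is clear. The jar, bottle and carton have not moved, so I'm handing in.

```bash
python3 -c "
from workcell import workorder
print(workorder.hand_in())"
```

```text
the job is handed in; nothing more can be done
None
```

The spatula was drawn out, laid down, taken again by its handle and used to pry the lid. The lid now stands open past upright, the spatula lies on the counter, and the jar, bottle and carton look undisturbed in the last picture. I handed the job in at about 18 s; it gave no verdict.

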